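# Slide a raw-glazed bottle vase into the sprung foot clamp

### The job

The tall bottle vase has just been glazed and must be held by its foot for painting the bands. Slide it upright across the table, between the two sprung rollers of the foot clamp, until it is fully home against the two rear rests and the rollers have closed behind its foot. Only the bare clay foot may be touched, for the dry raw glaze rubs off at a touch; do not lift or topple the vase, and leave the mugs, cup, pots, bowl and stamp round about where they stand.

Things in the scene. Friction and masses are not known exactly. Their poses are not given: they have to be found in the camera images.
- vase: tall bottle vase, 235 mm high, about 0.4 to 0.7 kg, on a bare brown clay foot: an upright cylinder 60 mm across, 26 mm high, flat underneath. Origin: centre of its underside, z up its axis. Slides on the table at about 2 to 5 N; pushed above about 30 mm it tips, so push below about 20 mm. Under the overhang only a tilted gripper (about 40 degrees) or a low tool reaches the foot
- vase_glaze: the pale blue-green glazed part of the vase, everything from 26 mm up, fixed to the vase, same origin and axes; not to be touched. It overhangs the foot: 61.6 mm across at 34 mm height, 66 mm at 52 mm, 71 mm at 74 mm, widest 73 mm at 95 mm, then narrowing to a 26 mm neck at 170 to 210 mm and a 36 mm lip at 235 mm
- foot_clamp: dark iron U-shaped clamp screwed to the table, 91 mm long (x -14 to 77 mm), 144 mm wide, 31 mm high at most, open to its -x, no floor. Origin on the table at the centre of the seat; x is the way in (level), y to the left of it, z up. Two rubber-faced rear rests form a V that stops the foot 40 degrees either side of +x when the vase's axis stands at the origin
- clamp_seat (a point): the seat's centre on the table (the clamp's origin and axes): where the centre of the vase's underside must end up
- clamp_mouth (a point): middle of the entrance, clamp x -45 mm, z 16 mm. Two black rollers, 16 mm across, z 13 to 22 mm, stand at clamp x -19.5, y +-31.5 mm when closed, 47 mm apart, on spring arms pivoted at x 22, y +-50 mm. The 60 mm foot must force them apart: some 5 to 10 N in all at the first bite, then less; once past they press it on, but not always fully home
- clamp_left (a joint): swing of the arm on the clamp's +y side, rad: 0 closed at its stop, about 0.15 when the foot passes, 0 to 0.04 when closed behind a seated foot, 0.45 at most; a spring closes it
- clamp_right (a joint): the same for the arm on the clamp's -y side
- round_mug: cream round mug with a loop handle, 81 x 117 x 92 mm, on the right. Origin: centre of its underside, to be left alone
- side_pot_2: small pale pot without handle, 76 mm across, 70 mm high, on the right. Origin: centre of its underside, to be left alone
- side_pot_1: orange-brown pot without handle, 88 mm across, 90 mm high, beyond the clamp on the left. Origin: centre of its underside, to be left alone
- oct_cup_5: pale eight-sided cup with a crescent handle, 87 x 124 x 86 mm, on the left. Origin: centre of its underside, to be left alone
- stamp: waisted wooden hand stamp standing upright on the far side of the clamp near the table's edge, 26 mm across, 67 mm high. Origin: centre of its underside, to be left alone
- water_bowl: blue-grey bowl of slurry, 112 mm across, 50 mm high, on the right. Origin: centre of its underside, to be left alone

How it is judged (in metres and radians):
At the end, for the whole second after the job is handed in: The vase stands upright (within 0.04 rad) on the table at rest with its foot centred within 4 mm of the clamp's seat, and both sprung arms have closed behind it (each under 0.07 rad) (horizontal distance between vase and clamp_seat below 0.004 m and angle between vase's own z axis and vertical below 0.04 rad and height (world z) of vase below 0.004 m and value of joint each of clamp_left, clamp_right below 0.07 rad and linear speed of vase below 0.02 m/s); the robot touches nothing.
It fails at once if anything touches the glazed part of the vase (contact force between vase_glaze and anything else above 0.3 N).
It fails at once if the vase is tipped more than 0.3 rad (angle between vase's own z axis and vertical above 0.3 rad).
It fails at once if the vase is lifted more than 12 mm (height (world z) of vase above 0.012 m).
It fails at once if the mug, cup, bowl, stamp or one of the pots is shifted more than 20 mm (distance of any of round_mug, side_pot_2, side_pot_1, oct_cup_5, water_bowl, stamp from where it was at the start of the episode above 0.02 m).
It also fails if it takes over 45 s, if anything falls off the work surface, if the arm or the gripper's body presses on something with over 40 N, if the wrist force passes 120 N, or if a joint passes its speed limit or range.

### The arm

A 6-joint arm with a two-finger parallel gripper is mounted at the origin on the work surface; the furniture and walls round the work are solid. World frame = base frame: x ahead of the robot, y to its left, z up, the work surface at z = 0. Lengths are in mm, angles in rad, forces in N, time in s.
With the tool pointing down it reaches from about 300 to 750 mm from the base axis. Payload 8.5 kg.
Tool frame: the origin (TCP) lies at the very end of the fingers, on their centre line; the grasp point (between the pads) lies 19 mm behind it; z points along the fingers, x is the direction in which the jaws open and shut, and the axes are right-handed (so a half turn about z gives the same grasp; the last joint's range is limited). The gripper opens to 88 mm and grips with 3 to 60 N. Pads are 18 mm wide; open, the fingers measure 123 mm over their backs; the gripper's body (75 mm by 187 mm) begins 45 mm behind the grasp point.
Start: joints at [0.953, 0.381, 1.297, -0, 1.464, -0.215], TCP at [215.587, 505.967, 238.748] pointing down, gripper open.
Joint ranges: [-3.11, 3.11], [-0.89, 2.33], [0.22, 2.48], [-1.42, 4.56], [0.17, 2.85], [-2.88, 2.88]. Speed limits (rad/s): [2.39, 2.39, 3.14, 3.14, 3.14, 3.14].

### API

Orientations are given as a 3x3 rotation matrix whose columns are the frame's x, y, z axes.
In Python, from rig import manip gives the robot as it stands.
- The arm moves only by the tool drive_tool, never from a script. Its argument "motion" is a list of rows, each an object with "gripper": the closure, from 0 (fully open) to 1 (shut); "delta_pos": the shift along the tool's x, y, z scaled (see below), a list of three; "rotation": the turn, a rotation vector about the tool's x, y, z scaled (see below), a list of three. A call has 1 to 5 rows; each row is the pose to reach, as a shift and turn from the pose commanded when the call began, along the tool's axes at that moment; what a row does not reach only later rows make up. The controller multiplies each number of a shift by 30 cm and each number of a turn by 45 degrees. A row lasts 1/8 s, in which the tool goes at most 62.5 mm and 10.7 degrees, less where a joint would pass 70% of its speed; a pose out of reach is approached as far as the arm can. A call with a number of a shift or a turn outside -1 to 1 is refused whole. A call with a gripper value outside its range is refused whole. The fingers move at their own pace and stop on an object; "force" is the grip in N (left out, the last holds). Time passes only in rows, so rows that repeat a pose let the fingers close. It gives the time, the measured TCP pose, the force and the opening at its end, in the units of the state.
- manip.get_state(): the state, without advancing time (a new reading comes with each control period).
- manip.capture(name): name is "scene" or "top" or "wrist"; returns a dict with "image" (400x640x3 uint8, red, green, blue), "range_z" (400x640 float32, mm along the optical axis (not along the pixel's ray), 0 where there is no reading), "vfov" (degrees; the focal length in pixels is half the picture's height over the tangent of half this angle, whatever the lens; pixels are square), "cx", "cy" (the principal point, pixels), "position" and "rotation" of the camera in the world. Camera axes: x right, y down, z forward; pixel columns grow to the right and rows downward; lengths in mm; the calibration is good to about 2 mm. A picture is of the moment at which its call begins.
- manip.close_job(): hands the job in, once; it reports no verdict.
The state is a dict: "clock": time; "joint_positions": joint angles; "qd": joint speeds; "joint_torque": joint torques, N m; "tcp_pos": TCP position; "eef_rot": TCP orientation; "wrist_force": force on the tool from outside, world axes, zero at the start; "ft_torque": the same for the moment, N m; "width": opening from 0.0 (shut) to 1.0 (fully open).
Only numpy, scipy, OpenCV 4.12 (cv2) and the standard library are available. Lean on these libraries where they do the work, as an engineer would, in place of code of your own. Each camera call takes 0.05 s, during which the arm holds its last target.

## Working session

There is one attempt and no reset: what is moved stays moved. The work goes in short steps, Python scripts to look and compute and a tool call to move; the robot and the scene stay as the last step left them, time stands still between calls to the robot, and variables do not carry over. Pictures are saved under pics/ and viewed, and the job is handed in when it is done.

Besides the shell and the picture viewer there is one more tool, called as a command line: name --argument value ..., lists and objects as JSON in quotes. drive_tool: Moves the arm, as the interface text tells. Shifts and turns lie within -1 to 1; 1 stands for 30 cm of shift or 45 degrees of turn. Its arguments: {"type":"object","properties":{"motion":{"type":"array"},"force":{"type":"number"}},"required":["motion"]}

```bash
mkdir -p pics; ls; cat > h.py <<'E'
import numpy as np, cv2
from rig import manip
def save(c,n): cv2.imwrite(f'pics/{n}.png',c['image'][:,:,::-1])
def ray(c,u,v):
    f=200/np.tan(np.radians(c['vfov'])/2)
    d=np.array([(u-c['cx'])/f,(v-c['cy'])/f,1.])
    return np.array(c['position']),np.array(c['rotation'])@d
def onplane(c,u,v,z):
    p,d=ray(c,u,v); return p+d*(z-p[2])/d[2]
def cloud(c):
    f=200/np.tan(np.radians(c['vfov'])/2)
    v,u=np.mgrid[0:400,0:640]; Z=c['range_z']
    P=np.stack([(u-c['cx'])/f*Z,(v-c['cy'])/f*Z,Z],-1)
    return P@np.array(c['rotation']).T+np.array(c['position'])
E
python3 - <<'E'
from h import *
import pickle
d={}
for n in ('scene','top','wrist'):
    c=manip.capture(n); save(c,n+'0'); d[n]=c
    print(n,c['vfov'],c['cx'],c['cy'],c['position'],np.round(c['rotation'],3).tolist())
pickle.dump(d,open('c0.pkl','wb'))
print(manip.get_state())
E
```

```text
pics
scene 42.293882543207566 323.27812484547775 197.08744157357296 [ -159.67615247 -1005.16036672   683.31580993] [[0.852, -0.236, 0.467], [-0.523, -0.418, 0.743], [0.02, -0.877, -0.479]]
top 45.092883210429804 313.34430441820234 194.97959602871168 [ 333.96094251  -34.02286595 1585.9112973 ] [[-0.008, -0.996, 0.084], [-1.0, 0.009, 0.012], [-0.012, -0.084, -0.996]]
wrist 58.13477214250709 318.3331183237222 201.9796576983215 [146.67223078 536.26583517 383.81263204] [[0.392, 0.88, 0.267], [0.92, -0.375, -0.115], [-0.001, 0.291, -0.957]]
{'clock': 0.15, 'joint_positions': array([ 9.52692260e-01,  3.81017376e-01,  1.29801814e+00, -1.47713010e-05,
        1.46359864e+00, -2.15291538e-01]), 'qd': array([-0.00055799, -0.00233096, -0.00403172,  0.00019682,  0.00094219,
        0.00093602]), 'joint_torque': array([ 2.87242430e-03, -4.38082123e+01, -2.24615890e+01,  7.13952491e-02,
        3.44058825e-02, -7.11043162e-05]), 'tcp_pos': array([215.48097414, 505.80367935, 238.31553309]), 'eef_rot': array([[ 3.92005546e-01,  9.19962663e-01, -5.91568368e-04],
       [ 9.19962287e-01, -3.92005937e-01, -8.57307569e-04],
       [-1.02058927e-03, -2.08151267e-04, -9.99999458e-01]]), 'wrist_force': array([-0.33015334,  0.49090294,  0.28548603]), 'ft_torque': array([-0.00586507,  0.00840787,  0.00526427]), 'width': 0.999922979798491}
```

View pics/scene0.png

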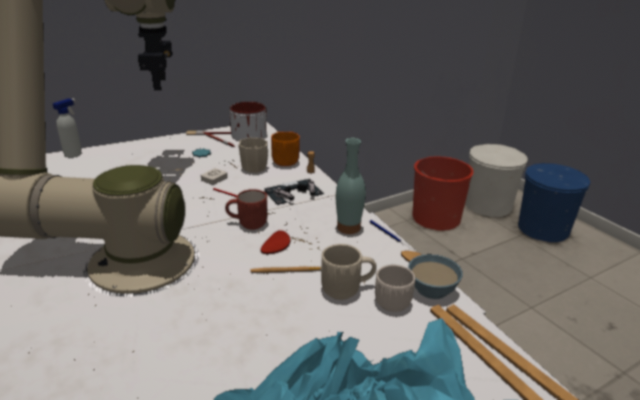

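View pics/top0.png

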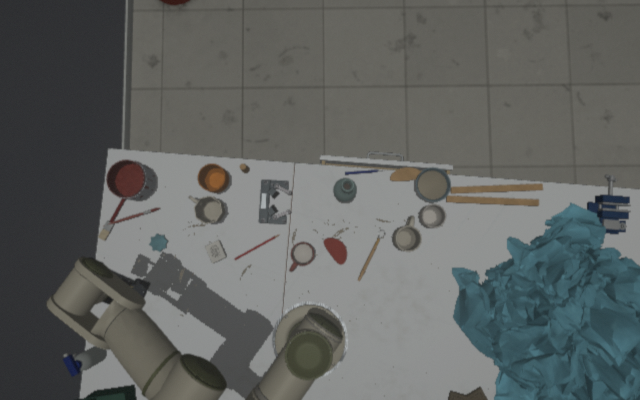

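View pics/wrist0.png

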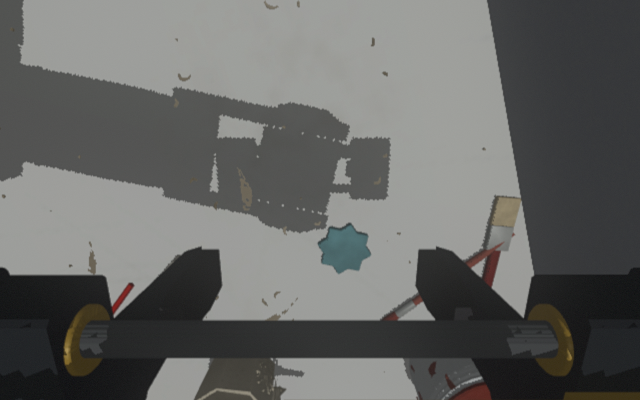

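```bash
python3 - <<'E'
from h import *
import pickle
d=pickle.load(open('c0.pkl','rb'))
c=d['top']
im=c['image'][150:280,180:480,::-1]
cv2.imwrite('pics/topz.png',cv2.resize(im[:, :150],None,fx=5,fy=5,interpolation=cv2.INTER_CUBIC)[:600])
s=d['scene']; im=s['image'][125:250,230:390,::-1]
cv2.imwrite('pics/scz.png',cv2.resize(im,None,fx=4.5,fy=4.5,interpolation=cv2.INTER_CUBIC))
P=cloud(c)
for n,(u,v) in dict(vase=(345,190),clamp=(275,202),stamp=(244,168),orange=(214,179),cup=(210,210),mugR=(303,253),mug=(405,238),pot2=(431,215),bowl=(432,184)).items():
    print(n,np.round(P[v,u]),np.round(onplane(c,u,v,0)))
E
```

```text
vase [ 460. -107.  238.] [ 483. -120.    0.]
clamp [445. 112.  -2.] [445. 111.   0.]
stamp [551. 205.  60.] [559. 215.   0.]
orange [522. 312.   8.] [523. 314.   0.]
cup [420. 325.   6.] [420. 326.   0.]
mugR [277.  20.   8.] [277.  20.   0.]
mug [ 323. -312.   13.] [ 323. -314.    0.]
pot2 [ 397. -399.   10.] [ 398. -401.    0.]
bowl [ 496. -400.   33.] [ 500. -407.    0.]
```

View pics/topz.png

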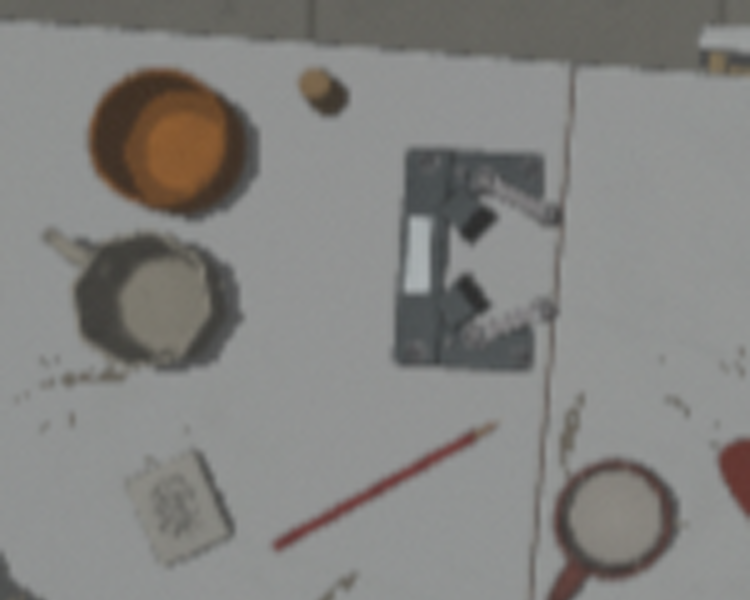

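View pics/scz.png

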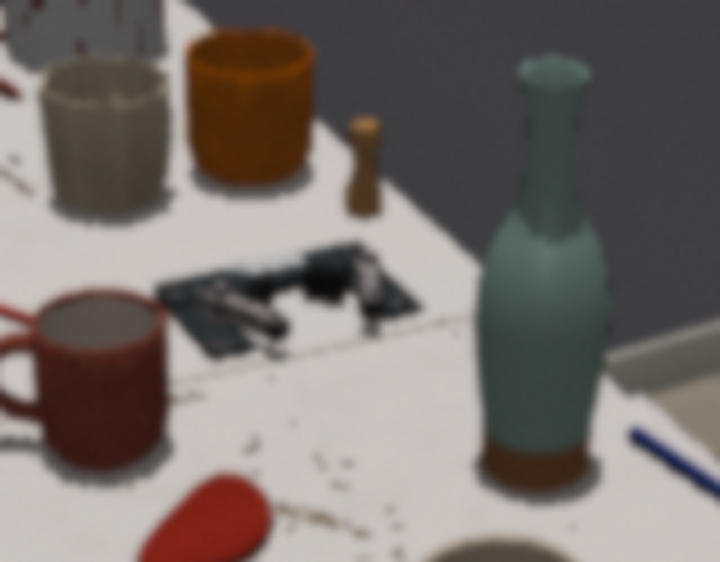

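The top and scene views show the vase at about top pixel (345,190) and the clamp at (275,202). The clamp opens towards −y, so the push runs roughly along +y. I'll move the wrist camera over to measure both more closely.

drive_tool --motion '[{"gripper":0,"delta_pos":[-0.58,0.76,-0.3],"rotation":[0,0,0.9]},{"gripper":0,"delta_pos":[-0.58,0.76,-0.3],"rotation":[0,0,0.9]},{"gripper":0,"delta_pos":[-0.58,0.76,-0.3],"rotation":[0,0,0.9]},{"gripper":0,"delta_pos":[-0.58,0.76,-0.3],"rotation":[0,0,0.9]},{"gripper":0,"delta_pos":[-0.58,0.76,-0.3],"rotation":[0,0,0.9]}]'

```text
clock: 0.78
tcp_pos: [357.8, 254.6, 329.4]
eef_rot: [[0.897, 0.443, 0.0], [0.443, -0.897, 0.0], [0.0, 0.0, -1.0]]
wrist_force: [-0.1, 0.5, -0.0]
width: 1.002
```

drive_tool --motion '[{"gripper":0,"delta_pos":[0.03,0.63,0],"rotation":[0,0,0.66]},{"gripper":0,"delta_pos":[0.03,0.63,0],"rotation":[0,0,0.66]},{"gripper":0,"delta_pos":[0.03,0.63,0],"rotation":[0,0,0.66]},{"gripper":0,"delta_pos":[0.03,0.63,0],"rotation":[0,0,0.66]},{"gripper":0,"delta_pos":[0.03,0.63,0],"rotation":[0,0,0.66]}]'

```text
clock: 1.4
tcp_pos: [449.1, 91.4, 328.6]
eef_rot: [[0.998, -0.057, -0.001], [-0.057, -0.998, 0.0], [-0.001, -0.0, -1.0]]
wrist_force: [-0.2, -0.1, 0.3]
width: 1.0
```

```bash
python3 - <<'E'
from h import *
import pickle
d={}
for n in ('scene','top','wrist'):
    c=manip.capture(n); save(c,n+'1'); d[n]=c
pickle.dump(d,open('c1.pkl','wb'))
s=manip.get_state();print(s['clock'],s['tcp_pos'],s['eef_rot'],s['joint_positions'])
c=d['wrist'];print(c['position'],c['rotation'])
E
```

```text
1.55 [448.7289854   92.41350037 328.90381705] [[ 9.98499883e-01 -5.47534847e-02  2.00465345e-04]
 [-5.47535058e-02 -9.98499896e-01  1.01524681e-04]
 [ 1.94605796e-04 -1.12348562e-04 -9.99999975e-01]] [-5.63248293e-02  1.61375035e-01  1.34791884e+00  1.12860925e-04
  1.63210434e+00 -1.53701242e-03]
[453.21288462 168.2821249  474.44107583] [[ 9.98491918e-01 -5.24800470e-02 -1.61162646e-02]
 [-5.48986607e-02 -9.55362501e-01 -2.90290595e-01]
 [-1.62410777e-04  2.90737574e-01 -9.56802820e-01]]
```

View pics/wrist1.png

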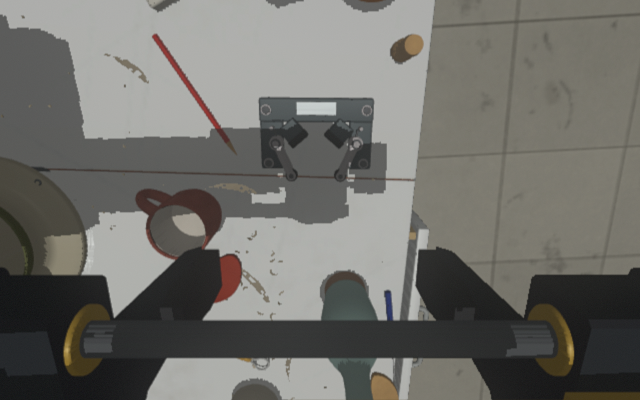

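```bash
python3 - <<'E'
from h import *
import pickle
d=pickle.load(open('c1.pkl','rb'))
c=d['wrist']
cv2.imwrite('pics/wz1.png',cv2.resize(c['image'][85:195,245:395,::-1],None,fx=5,fy=5,interpolation=cv2.INTER_CUBIC))
cv2.imwrite('pics/wz2.png',cv2.resize(c['image'][255:325,300:400,::-1],None,fx=6,fy=6,interpolation=cv2.INTER_CUBIC))
P=cloud(c)
for v in (100,105,115,125,140,155,165,175): print(v,[tuple(np.round(P[v,u]).astype(int)) for u in (265,275,290,316,340,355,365)])
E
```

```text
100 [(np.int64(387), np.int64(163), np.int64(13)), (np.int64(399), np.int64(163), np.int64(11)), (np.int64(418), np.int64(161), np.int64(10)), (np.int64(450), np.int64(160), np.int64(12)), (np.int64(479), np.int64(158), np.int64(11)), (np.int64(498), np.int64(157), np.int64(11)), (np.int64(510), np.int64(156), np.int64(11))]
105 [(np.int64(387), np.int64(157), np.int64(15)), (np.int64(399), np.int64(157), np.int64(12)), (np.int64(417), np.int64(156), np.int64(13)), (np.int64(449), np.int64(154), np.int64(15)), (np.int64(479), np.int64(152), np.int64(12)), (np.int64(498), np.int64(151), np.int64(9)), (np.int64(510), np.int64(150), np.int64(13))]
115 [(np.int64(385), np.int64(145), np.int64(12)), (np.int64(398), np.int64(145), np.int64(13)), (np.int64(416), np.int64(143), np.int64(11)), (np.int64(449), np.int64(142), np.int64(11)), (np.int64(479), np.int64(140), np.int64(12)), (np.int64(497), np.int64(139), np.int64(12)), (np.int64(510), np.int64(138), np.int64(12))]
125 [(np.int64(383), np.int64(133), np.int64(6)), (np.int64(396), np.int64(132), np.int64(7)), (np.int64(416), np.int64(
[... 777 characters left out ...]
(88), np.int64(7)), (np.int64(510), np.int64(87), np.int64(6))]
165 [(np.int64(378), np.int64(81), np.int64(8)), (np.int64(391), np.int64(80), np.int64(7)), (np.int64(412), np.int64(83), np.int64(25)), (np.int64(445), np.int64(76), np.int64(-3)), (np.int64(476), np.int64(77), np.int64(13)), (np.int64(496), np.int64(75), np.int64(7)), (np.int64(509), np.int64(75), np.int64(10))]
175 [(np.int64(375), np.int64(65), np.int64(-4)), (np.int64(389), np.int64(65), np.int64(-2)), (np.int64(412), np.int64(70), np.int64(27)), (np.int64(444), np.int64(62), np.int64(-2)), (np.int64(475), np.int64(67), np.int64(27)), (np.int64(497), np.int64(59), np.int64(-1)), (np.int64(510), np.int64(58), np.int64(-2))]
```

View pics/wz1.png

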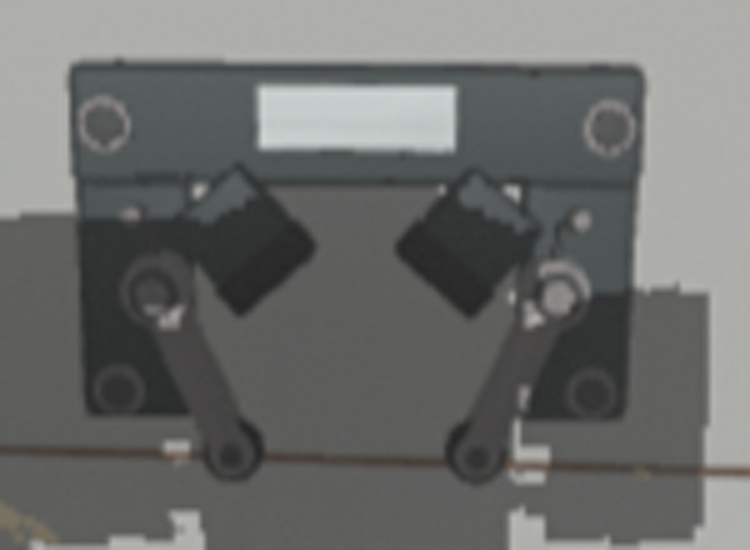

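View pics/wz2.png

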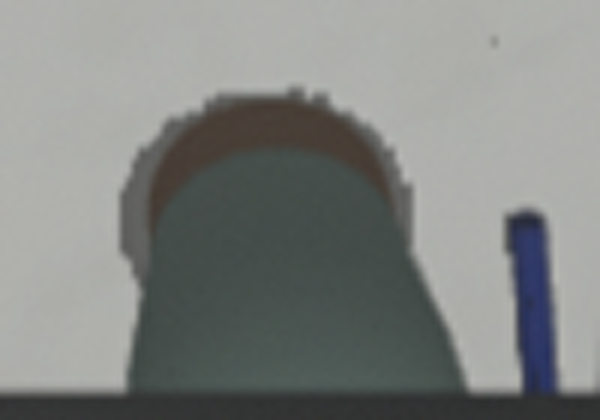

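```bash
python3 - <<'E'
from h import *
import pickle
from scipy.optimize import least_squares
d=pickle.load(open('c1.pkl','rb'))
c=d['wrist']
z=lambda x,y:(245+(x+.5)/5-.5,85+(y+.5)/5-.5)
pts=[((232,457),27,(-19.5,31.5)),((477,457),27,(-19.5,-31.5)),((151,291),31,(22,50)),((558,294),31,(22,-50)),((72,65),12,(77,72)),((642,68),12,(77,-72)),((88,413),7,(-14,None)),((625,418),7,(-14,None))]
W=[];K=[]
for p,h,k in pts:
    w=onplane(c,*z(*p),h)[:2]; print(np.round(w,1),k)
    if k[1] is not None: W.append(w);K.append(k)
W=np.array(W);K=np.array(K,float)
for sel in (slice(0,4),slice(0,6)):
    w,k=W[sel],K[sel]
    H=(k-k.mean(0)).T@(w-w.mean(0)); U,S,Vt=np.linalg.svd(H); R=Vt.T@np.diag([1,np.linalg.det(Vt.T@U.T)])@U.T
    t=w.mean(0)-R@k.mean(0); print('seat',t,'ang',np.degrees(np.arctan2(R[1,0],R[0,0])),'res',np.round(w-(k@R.T+t),1).tolist())
# vase foot
def brown(im):
    hsv=cv2.cvtColor(im,cv2.COLOR_RGB2HSV); return ((hsv[...,0]<18)&(hsv[...,1]>60)&(hsv[...,2]<140)&(hsv[...,2]>25)).astype(np.uint8)
m=brown(c['image']); mm=np.zeros_like(m); mm[262:300,315:375]=m[262:300,315:375]
edge=[]
for u in range(315,375):
    col=np.where(mm[:,u])[0]
    if len(col)>2: edge.append(onplane(c,u,col[0]-.5,0)[:2])
edge=np.array(edge);print(len(edge))
r=least_squares(lambda q:np.hypot(*(edge-q).T)-30,edge.mean(0)-[0,30],loss='soft_l1'); print('vase wrist',r.x,np.abs(r.fun).mean())
# scene: bottom foot rim
s=d['scene'];m=brown(s['image']); mm=np.zeros_like(m); mm[215:240,330:370]=m[215:240,330:370]
e=[]
for u in range(330,370):
    col=np.where(mm[:,u])[0]
    if len(col)>2: e.append(onplane(s,u,col[-1]+.5,0)[:2])
e=np.array(e);r=least_squares(lambda q:np.hypot(*(e-q).T)-30,e.mean(0)+[10,25],loss='soft_l1'); print('vase scene',r.x,len(e),np.abs(r.fun).mean())
# scene clamp roller check: project
t=d['top']; P=cloud(t); M=(P[...,2]>225)&(P[...,2]<250); M[:150]=0;M[230:]=0;M[:,:300]=0;M[:,400:]=0
v,u=np.where(M);print('top lip',len(u),P[M].mean(0),onplane(t,(u.min()+u.max())/2,(v.min()+v.max())/2,235))
s=d['scene']
cv2.imwrite('pics/sc1.png',s['image'][:,:,::-1])
E
```

```text
[412.9  68.9] (-19.5, 31.5)
[475.1  65.5] (-19.5, -31.5)
[396.6 112.4] (22, 50)
[496.3 106.2] (22, -50)
[379.7 166.5] (77, 72)
[520.2 158. ] (77, -72)
[374.   78.4] (-14, None)
[515.5  69.3] (-14, None)
seat [445.12680971  87.02132861] ang 86.5750777259388 res [[0.3, -0.5], [-0.3, -0.2], [0.1, 0.5], [-0.1, 0.2]]
seat [445.16318599  86.47742634] ang 86.50332489118851 res [[0.3, -0.0], [-0.3, 0.4], [-0.0, 1.0], [-0.1, 0.8], [1.7, -1.3], [-1.5, -0.9]]
21
vase wrist [ 476.39676688 -115.52161821] 0.5041802356545135
vase scene [ 478.60108204 -110.49240193] 23 0.7554871262605879
top lip 72 [ 477.33624521 -113.88433334  232.58490529] [ 477.51390321 -113.20202834  235.        ]
```

Clamp seat is at about (445, 87), with its x axis at 86.5°. The vase is at about (477, −113): three views agree to within 3 mm in x and 5 mm in y. I'll fly over the vase at z 329 to a point behind it, then tilt.

drive_tool --motion '[{"gripper":0,"delta_pos":[0.24,0.98,0],"rotation":[0,0,-0.43]},{"gripper":0,"delta_pos":[0.24,0.98,0],"rotation":[0,0,-0.43]},{"gripper":0,"delta_pos":[0.24,0.98,0],"rotation":[0,0,-0.43]},{"gripper":0,"delta_pos":[0.24,0.98,0],"rotation":[0,0,-0.43]},{"gripper":0,"delta_pos":[0.24,0.98,0],"rotation":[0,0,-0.43]}]'

```text
clock: 2.17
tcp_pos: [503.7, -201.8, 329.1]
eef_rot: [[0.96, 0.279, 0.001], [0.279, -0.96, -0.0], [0.001, 0.0, -1.0]]
wrist_force: [0.6, 0.0, 0.3]
width: 1.0
```

drive_tool --motion '[{"gripper":0.5,"delta_pos":[0,0,0],"rotation":[0.89,0,0]},{"gripper":0.5,"delta_pos":[0,0,0],"rotation":[0.89,0,0]},{"gripper":0.5,"delta_pos":[0,0,0],"rotation":[0.89,0,0]},{"gripper":0.5,"delta_pos":[0,0,0],"rotation":[0.89,0,0]},{"gripper":0.5,"delta_pos":[0,0,0],"rotation":[0.89,0,0]}]'

```text
clock: 2.8
tcp_pos: [503.8, -201.2, 327.1]
eef_rot: [[0.961, 0.211, -0.18], [0.277, -0.735, 0.619], [-0.002, -0.645, -0.764]]
wrist_force: [0.1, 0.3, 0.0]
width: 0.504
```

```bash
python3 - <<'E'
from h import *
c=manip.capture('scene'); save(c,'scene2')
c=manip.capture('wrist'); save(c,'wrist2')
s=manip.get_state();print(s['clock'],s['tcp_pos'],s['eef_rot'],s['joint_positions'],s['width'])
E
```

```text
2.9 [ 503.70636052 -200.29129551  329.0693389 ] [[ 9.60491991e-01  2.13876453e-01 -1.78078631e-01]
 [ 2.78307336e-01 -7.37199260e-01  6.15696579e-01]
 [ 4.03565531e-04 -6.40932222e-01 -7.67597371e-01]] [-0.75468242  0.55376242  0.91270006  0.43321852  2.25036545 -0.86198125] 0.4979336797099506
```

View pics/scene2.png

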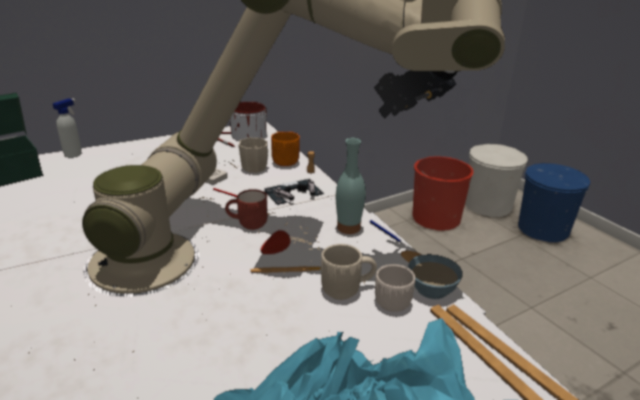

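View pics/wrist2.png

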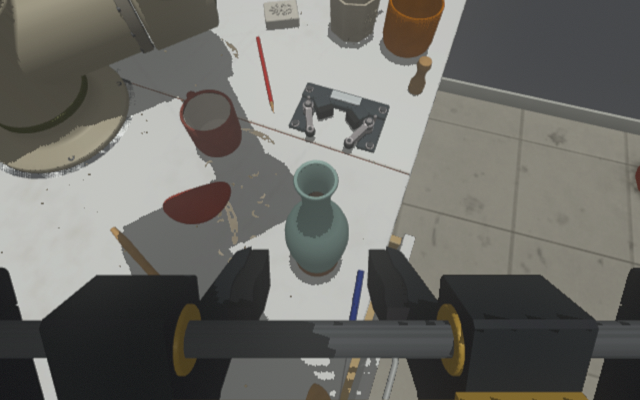

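```bash
python3 - <<'E'
from h import *
import pickle
d=pickle.load(open('c1.pkl','rb'))
c=d['wrist']; hsv=cv2.cvtColor(c['image'],cv2.COLOR_RGB2HSV)
m=(hsv[...,0]>105)&(hsv[...,0]<130)&(hsv[...,1]>100)
c2=d['top']; hsv=cv2.cvtColor(c2['image'],cv2.COLOR_RGB2HSV)
m2=(hsv[...,0]>105)&(hsv[...,0]<130)&(hsv[...,1]>90); m2[:,:330]=0;m2[:,400:]=0;m2[:150]=0;m2[200:]=0
v,u=np.where(m2); print(len(u))
for i in (u.argmin(),u.argmax()): print(u[i],v[i],onplane(c2,u[i],v[i],5))
P=cloud(c2)
for v in range(150,170,3): print(v,[np.round(P[v,u]).astype(int).tolist() for u in (330,365,400)])
E
```

```text
23
346 173 [ 538.51526286 -123.88410819    5.        ]
372 171 [ 544.35076728 -209.76184668    5.        ]
150 [[746, -89, -722], [743, -258, -717], [743, -428, -726]]
153 [[730, -89, -714], [730, -259, -726], [617, -317, -77]]
156 [[602, -73, -33], [716, -259, -731], [712, -426, -717]]
159 [[592, -73, -35], [591, -191, -33], [697, -425, -711]]
162 [[590, -74, -87], [581, -191, -36], [580, -310, -40]]
165 [[566, -71, 3], [579, -196, -91], [569, -310, -37]]
168 [[557, -72, -8], [556, -188, -4], [553, -302, 6]]
```

drive_tool --motion '[{"gripper":0.73,"delta_pos":[0,0.52,0.73],"rotation":[0,0,0]},{"gripper":0.73,"delta_pos":[0,0.52,0.73],"rotation":[0,0,0]},{"gripper":0.73,"delta_pos":[0,0.52,0.73],"rotation":[0,0,0]},{"gripper":0.73,"delta_pos":[0,0.52,0.73],"rotation":[0,0,0]},{"gripper":0.73,"delta_pos":[0,0.52,0.73],"rotation":[0,0,0]}]'

```text
clock: 3.52
tcp_pos: [496.8, -178.7, 58.9]
eef_rot: [[0.96, 0.213, -0.181], [0.28, -0.735, 0.617], [-0.002, -0.643, -0.765]]
wrist_force: [-0.9, -0.6, 0.5]
width: 0.269
```

```bash
python3 - <<'E'
from h import *
c=manip.capture('scene'); cv2.imwrite('pics/scene3.png',cv2.resize(c['image'][80:280,260:480,::-1],None,fx=3,fy=3,interpolation=cv2.INTER_CUBIC))
c=manip.capture('wrist'); save(c,'wrist3')
s=manip.get_state();print(s['clock'],s['tcp_pos'],s['eef_rot'],s['joint_positions'],s['width'])
E
```

```text
3.625 [ 497.22453819 -179.25431051   60.14162798] [[ 0.960175    0.21326326 -0.18050694]
 [ 0.27939713 -0.73544083  0.61730384]
 [-0.00110395 -0.64315284 -0.76573704]] [-0.73706285  0.76879289  1.32523646  0.34394679  1.66346617 -1.0976589 ] 0.26752865287912875
```

View pics/scene3.png

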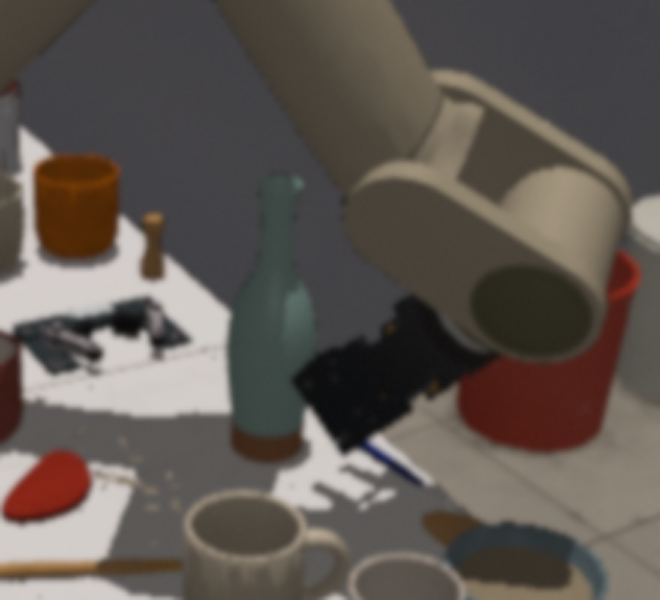

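View pics/wrist3.png

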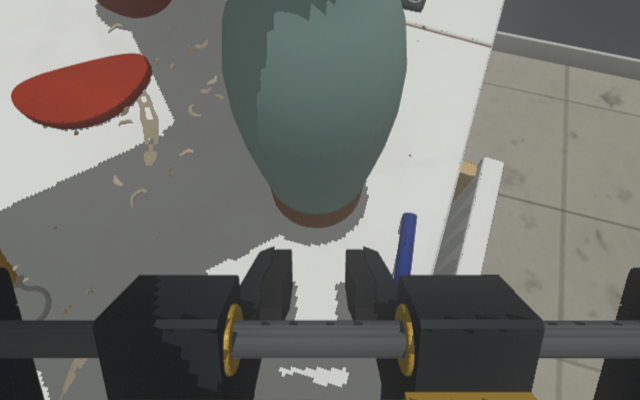

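```bash
cat >> h.py <<'E'
from scipy.optimize import least_squares
def foot(c,u0,u1,v0,v1,which):
    hsv=cv2.cvtColor(c['image'],cv2.COLOR_RGB2HSV)
    m=((hsv[...,0]<18)&(hsv[...,1]>60)&(hsv[...,2]<150)&(hsv[...,2]>20)).astype(np.uint8)
    mm=np.zeros_like(m);mm[v0:v1,u0:u1]=m[v0:v1,u0:u1]
    n,l,st,_=cv2.connectedComponentsWithStats(mm); k=1+st[1:,4].argmax(); mm=l==k
    e=[]
    for u in range(u0,u1):
        q=np.where(mm[:,u])[0]
        if len(q)>1: e.append(onplane(c,u,q[-1]+.5,0)[:2])
    e=np.array(e); away=e.mean(0)-np.array(c['position'])[:2]; away/=np.linalg.norm(away)
    r=least_squares(lambda q:np.hypot(*(e-q).T)-30,e.mean(0)+25*away,loss='soft_l1')
    return r.x,len(e),np.abs(r.fun).mean()
SEAT=np.array([445.1,86.8]); A=np.radians(86.5); CX=np.array([np.cos(A),np.sin(A)]); CY=np.array([-CX[1],CX[0]])
def clampc(p): q=np.array(p)[:2]-SEAT; return np.round([q@CX,q@CY],1)
E
python3 - <<'E'
from h import *
c=manip.capture('wrist'); print(foot(c,265,370,180,240,'w'))
c=manip.capture('scene'); print(foot(c,330,370,215,240,'s'))
E
```

```text
(array([ 476.01619305, -111.51934262]), 87, np.float64(0.1543078749814695))
(array([ 478.79217185, -110.50278963]), 24, np.float64(0.7623570905336999))
```

drive_tool --motion '[{"gripper":0.73,"delta_pos":[0,0.105,0.125],"rotation":[0,0,0]},{"gripper":0.73,"delta_pos":[0,0.105,0.125],"rotation":[0,0,0]},{"gripper":0.73,"delta_pos":[0,0.105,0.125],"rotation":[0,0,0]}]'

```text
clock: 4.1
tcp_pos: [498.2, -180.9, 13.7]
eef_rot: [[0.961, 0.214, -0.177], [0.277, -0.737, 0.617], [0.002, -0.642, -0.767]]
wrist_force: [0.4, -0.4, 0.0]
width: 0.272
```

```bash
python3 - <<'E'
from h import *
c=manip.capture('scene'); cv2.imwrite('pics/scene4.png',cv2.resize(c['image'][130:260,310:480,::-1],None,fx=4,fy=4,interpolation=cv2.INTER_CUBIC))
c=manip.capture('wrist'); save(c,'wrist4')
s=manip.get_state();print(s['clock'],s['tcp_pos'],s['wrist_force'],s['eef_rot'])
E
```

```text
4.2 [ 498.15970215 -180.97056723   13.63194713] [ 1.61426887 -0.72142983 -0.04136299] [[ 0.96084446  0.2137559  -0.17631318]
 [ 0.27708207 -0.73695023  0.61654675]
 [ 0.00185647 -0.64125875 -0.76732247]]
```

View pics/scene4.png

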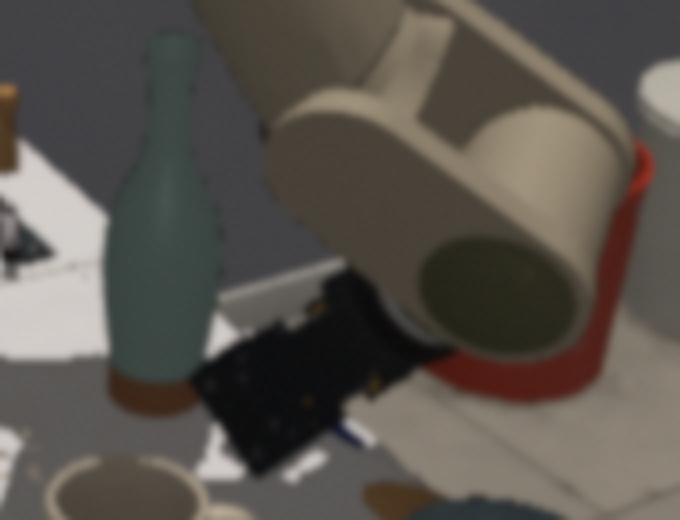

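View pics/wrist4.png

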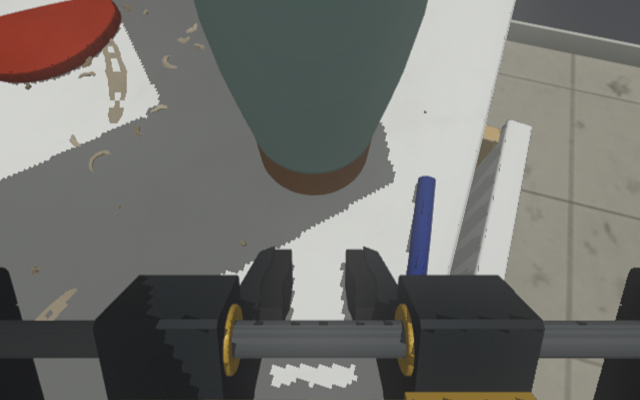

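drive_tool --motion '[{"gripper":0.73,"delta_pos":[-0.002,-0.045,0.05],"rotation":[0,0,0]},{"gripper":0.73,"delta_pos":[-0.002,-0.045,0.05],"rotation":[0,0,0]},{"gripper":0.73,"delta_pos":[-0.002,-0.045,0.05],"rotation":[0,0,0]}]'

```text
clock: 4.58
tcp_pos: [491.8, -162.2, 9.7]
eef_rot: [[0.961, 0.213, -0.177], [0.277, -0.736, 0.617], [0.001, -0.642, -0.766]]
wrist_force: [0.5, -0.4, 0.4]
width: 0.27
```

```bash
python3 - <<'E'
from h import *
c=manip.capture('wrist'); print(foot(c,240,390,100,240,'w'))
for i in range(1):
  s=manip.get_state();print(s['clock'],s['tcp_pos'],s['wrist_force'],s['eef_rot'])
E
```

```text
(array([ 476.11285817, -111.70834768]), 113, np.float64(0.11177675356773856))
4.625 [ 491.82992829 -162.20575181    9.48295662] [-0.25318658  0.32005142  0.77344847] [[ 9.60976563e-01  2.12542278e-01 -1.77058820e-01]
 [ 2.76628452e-01 -7.36343932e-01  6.17474140e-01]
 [ 8.63172274e-04 -6.42357684e-01 -7.66404502e-01]]
```

drive_tool --motion '[{"gripper":0.73,"delta_pos":[0,-0.0153,0.0129],"rotation":[0,0,0]},{"gripper":0.73,"delta_pos":[0,-0.0307,0.0257],"rotation":[0,0,0]},{"gripper":0.73,"delta_pos":[0,-0.046,0.0386],"rotation":[0,0,0]},{"gripper":0.73,"delta_pos":[0,-0.0614,0.0514],"rotation":[0,0,0]},{"gripper":0.73,"delta_pos":[0,-0.0767,0.0643],"rotation":[0,0,0]}]'

```text
clock: 5.25
tcp_pos: [483.1, -132.4, 9.0]
eef_rot: [[0.961, 0.212, -0.178], [0.277, -0.736, 0.618], [0.0, -0.643, -0.766]]
wrist_force: [1.2, -2.8, -0.6]
width: 0.275
```

```bash
python3 - <<'E'
from h import *
c=manip.capture('wrist'); save(c,'wrist5');print(foot(c,240,390,100,290,'w'))
s=manip.get_state();print(s['clock'],s['tcp_pos'],s['wrist_force'],s['eef_rot'])
E
```

```text
(array([474.11937976, -98.51127277]), 111, np.float64(0.5306027971031633))
5.3 [ 482.76195692 -131.61589379    9.06843921] [ 1.22897856 -1.12940362 -0.03366954] [[ 9.60838906e-01  2.11982242e-01 -1.78471639e-01]
 [ 2.77107529e-01 -7.35300542e-01  6.18501843e-01]
 [-1.18885885e-04 -6.43736469e-01 -7.65247244e-01]]
```

View pics/wrist5.png

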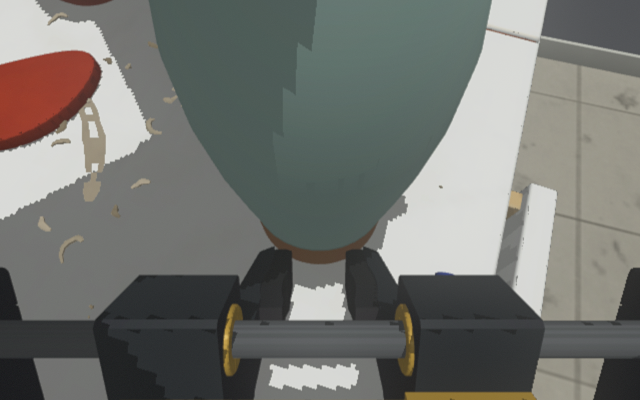

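drive_tool --motion '[{"gripper":0.73,"delta_pos":[0,-0.0204,0.0171],"rotation":[0,0,0]},{"gripper":0.73,"delta_pos":[0,-0.0409,0.0343],"rotation":[0,0,0]},{"gripper":0.73,"delta_pos":[0,-0.0614,0.0514],"rotation":[0,0,0]},{"gripper":0.73,"delta_pos":[0,-0.0818,0.0686],"rotation":[0,0,0]},{"gripper":0.73,"delta_pos":[0,-0.1023,0.0857],"rotation":[0,0,0]}]'

```text
clock: 5.92
tcp_pos: [471.8, -93.6, 9.1]
eef_rot: [[0.961, 0.212, -0.178], [0.277, -0.736, 0.618], [-0.0, -0.643, -0.766]]
wrist_force: [0.2, -2.4, 0.8]
width: 0.269
```

```bash
python3 - <<'E'
from h import *
c=manip.capture('wrist'); save(c,'wrist6');print(foot(c,240,390,100,290,'w'))
c=manip.capture('scene'); save(c,'scene6')
s=manip.get_state();print(s['clock'],s['tcp_pos'],s['wrist_force'],s['eef_rot'])
E
```

```text
(array([462.83779449, -59.61703276]), 112, np.float64(0.5049480261186378))
6.025 [471.47778257 -93.01252157   9.19506791] [ 0.39920004  0.00358316 -0.21686488] [[ 9.60710410e-01  2.11893314e-01 -1.79267207e-01]
 [ 2.77552167e-01 -7.34718116e-01  6.18994414e-01]
 [-5.50087035e-04 -6.44430379e-01 -7.64662791e-01]]
```

View pics/wrist6.png

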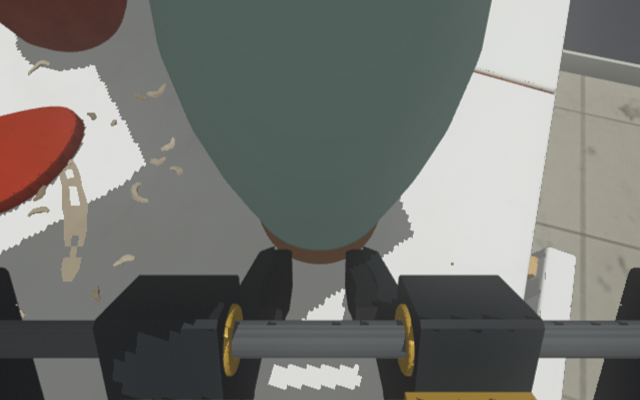

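View pics/scene6.png

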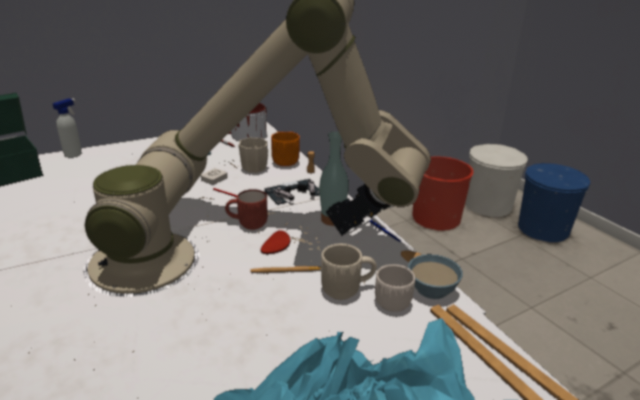

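```bash
python3 - <<'E'
from h import *
c=manip.capture('top'); cv2.imwrite('pics/top6.png',cv2.resize(c['image'][130:330,230:480,::-1],None,fx=3,fy=3,interpolation=cv2.INTER_CUBIC))
E
```

```text
(no output)
```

View pics/top6.png

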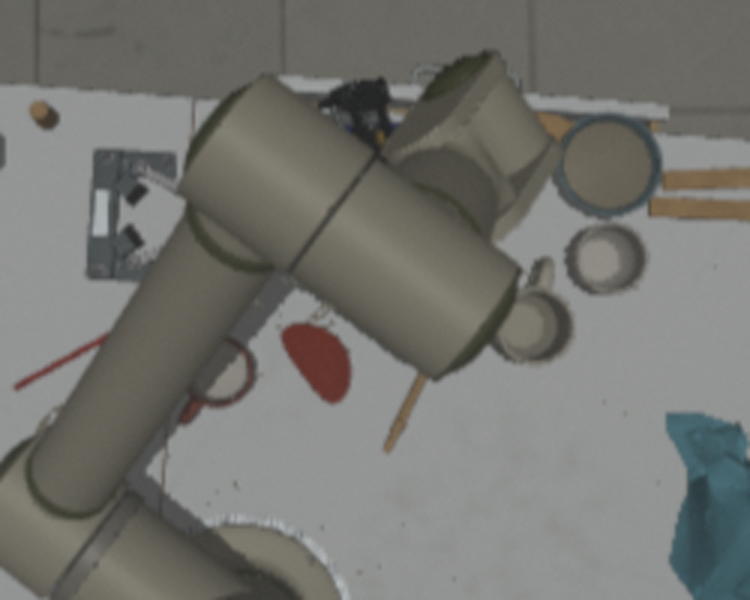

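```bash
python3 - <<'E'
from h import *
c=manip.capture('scene'); P=cloud(c); ok=c['range_z']>0
vx=np.array([461.8,-60])
for lo in range(240,700,40):
    M=ok&(P[...,2]>lo)&(P[...,2]<lo+40)&(P[...,2]>0)
    q=P[M]; 
    if len(q): 
        r=np.hypot(*(q[:,:2]-vx).T); i=r.argmin(); print(lo,round(r[i]),np.round(q[i]))
M=ok&(P[...,2]>60)&(P[...,2]<240)&(np.hypot(P[...,0]-vx[0],P[...,1]-vx[1])<120)
q=P[M]; 
for lo in range(60,240,20):
    k=q[(q[:,2]>=lo)&(q[:,2]<lo+20)]; r=np.hypot(*(k[:,:2]-vx).T); print(lo,np.round(np.sort(r)[::max(1,len(r)//8)]))
E
```

```text
240 124 [ 412. -173.  258.]
280 126 [ 495. -181.  320.]
320 123 [359.   7. 359.]
360 81 [397. -11. 398.]
400 65 [405. -28. 418.]
440 94 [370. -43. 442.]
480 29 [489. -70. 499.]
520 27 [484. -75. 530.]
60 [ 28.  33.  34.  35.  36.  61. 104. 113. 120.]
80 [ 30.  34.  35.  36.  38.  75. 104. 113. 120.]
100 [ 30.  32.  34.  35.  36.  40. 106. 114. 119.]
120 [21. 26. 27. 28. 30. 31. 32. 34.]
140 [ 13.  17.  19.  20.  22.  23.  25. 111. 119.]
160 [ 8. 11. 12. 13. 14. 14. 15. 16. 18.]
180 [ 7.  9. 11. 12. 12. 13. 14. 15. 16.]
200 [ 7. 11. 12. 12. 13. 13. 14. 15. 17.]
220 [ 9. 12. 13. 14. 15. 16. 16. 19. 22.]
```

drive_tool --motion '[{"gripper":0.73,"delta_pos":[0,-0.0204,0.0171],"rotation":[0,0,0]},{"gripper":0.73,"delta_pos":[0,-0.0409,0.0343],"rotation":[0,0,0]},{"gripper":0.73,"delta_pos":[0,-0.0614,0.0514],"rotation":[0,0,0]},{"gripper":0.73,"delta_pos":[0,-0.0818,0.0686],"rotation":[0,0,0]},{"gripper":0.73,"delta_pos":[0,-0.1023,0.0857],"rotation":[0,0,0]}]'

```text
clock: 6.75
tcp_pos: [460.7, -55.1, 9.1]
eef_rot: [[0.961, 0.212, -0.178], [0.277, -0.736, 0.618], [-0.0, -0.643, -0.765]]
wrist_force: [0.0, -3.0, -0.1]
width: 0.27
```

drive_tool --motion '[{"gripper":0.73,"delta_pos":[0,-0.018,0.015],"rotation":[0,0,0]},{"gripper":0.73,"delta_pos":[0,-0.036,0.03],"rotation":[0,0,0]},{"gripper":0.73,"delta_pos":[0,-0.054,0.045],"rotation":[0,0,0]},{"gripper":0.73,"delta_pos":[0,-0.072,0.06],"rotation":[0,0,0]},{"gripper":0.73,"delta_pos":[0,-0.0895,0.075],"rotation":[0,0,0]}]'

```text
clock: 7.38
tcp_pos: [451.0, -21.5, 9.2]
eef_rot: [[0.961, 0.212, -0.178], [0.277, -0.736, 0.618], [-0.0, -0.643, -0.765]]
wrist_force: [-0.0, -1.3, -0.1]
width: 0.272
```

```bash
python3 - <<'E'
from h import *
c=manip.capture('wrist'); save(c,'wrist7');f=foot(c,240,390,100,290,'w');print(f,clampc(f[0]))
c=manip.capture('scene'); cv2.imwrite('pics/scene7.png',cv2.resize(c['image'][110:270,240:420,::-1],None,fx=4,fy=4,interpolation=cv2.INTER_CUBIC)[:600])
f=foot(c,300,350,200,240,'w');print(f,clampc(f[0]))
s=manip.get_state();print(s['clock'],s['tcp_pos'],s['wrist_force'],s['eef_rot'])
E
```

```text
(array([442.13700105,  12.35368044]), 111, np.float64(0.5152582095712864)) [-74.5  -1.6]
(array([443.88198641,  14.04223648]), 10, np.float64(0.8135374827670478)) [-72.7  -3.2]
7.475 [450.71888706 -21.1201944    9.29481892] [-1.13683941  0.11090202  0.07062854] [[ 9.60755636e-01  2.11847397e-01 -1.79079002e-01]
 [ 2.77395665e-01 -7.34899499e-01  6.18849232e-01]
 [-5.03470187e-04 -6.44238626e-01 -7.64824384e-01]]
```

View pics/wrist7.png

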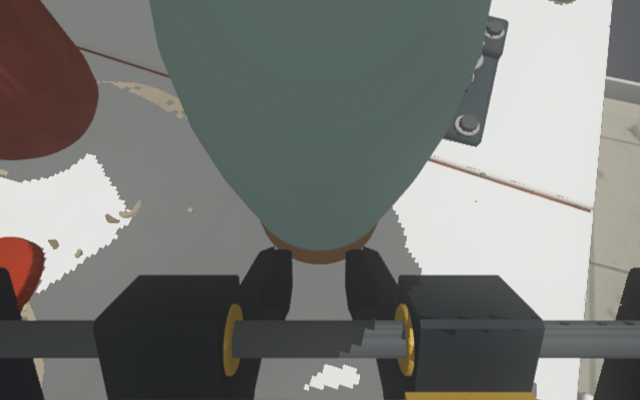

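View pics/scene7.png

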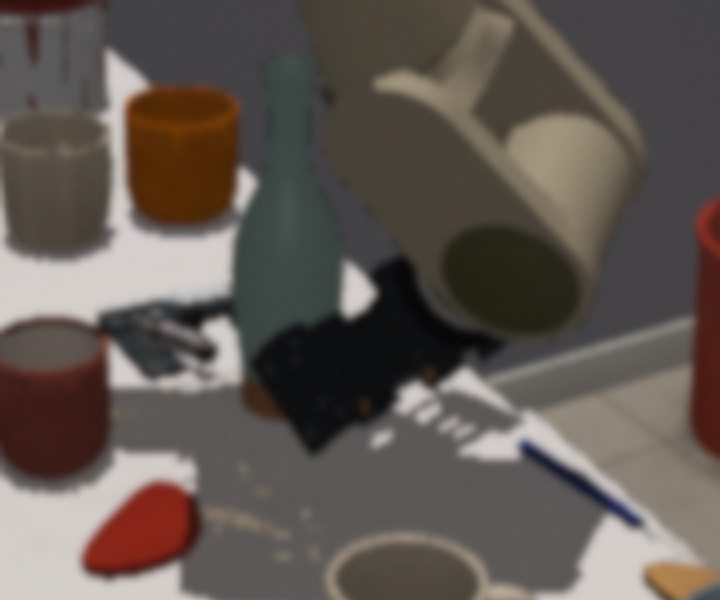

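drive_tool --motion '[{"gripper":0.82,"delta_pos":[0,0.056,-0.047],"rotation":[0,0,0]},{"gripper":0.82,"delta_pos":[-0.0625,0.047,-0.0395],"rotation":[0,0.281,0.333]},{"gripper":0.82,"delta_pos":[-0.0625,0.047,-0.0395],"rotation":[0,0.281,0.333]},{"gripper":0.82,"delta_pos":[-0.0625,0.047,-0.0395],"rotation":[0,0.281,0.333]},{"gripper":0.82,"delta_pos":[-0.0625,0.047,-0.0395],"rotation":[0,0.281,0.333]}]'

```text
clock: 8.1
tcp_pos: [438.7, -45.0, 9.2]
eef_rot: [[0.998, -0.044, 0.039], [-0.059, -0.764, 0.642], [0.001, -0.643, -0.766]]
wrist_force: [0.1, 0.1, -0.6]
width: 0.182
```

```bash
python3 - <<'E'
from h import *
c=manip.capture('wrist'); save(c,'wrist8');f=foot(c,240,390,100,290,'w');print(f,clampc(f[0]))
s=manip.get_state();print(s['clock'],s['tcp_pos'],clampc(s['tcp_pos']),s['wrist_force'],s['eef_rot'],s['joint_positions'],s['width'])
c=manip.capture('top'); cv2.imwrite('pics/top8.png',cv2.resize(c['image'][130:330,230:480,::-1],None,fx=3,fy=3,interpolation=cv2.INTER_CUBIC))
c=manip.capture('scene');f=foot(c,295,350,200,240,'w');print(f,clampc(f[0]))
E
```

```text
(array([442.06469531,  13.37296544]), 114, np.float64(0.12594836839687057)) [-73.5  -1.5]
8.15 [438.76731639 -44.91194259   9.17189822] [-131.9   -1.7] [-0.02137724 -0.52617072 -0.62451611] [[ 0.99827611 -0.04398329  0.03886233]
 [-0.05867429 -0.76435487  0.64212068]
 [ 0.00146203 -0.64329395 -0.76561789]] [-0.69623723  0.68595173  1.83338708  0.59994967  1.15986661 -1.0360633 ] 0.1804510705657002
(array([471.3993374 ,   3.15443865]), 5, np.float64(1.5722564691047978)) [-81.9 -31.4]
```

View pics/wrist8.png

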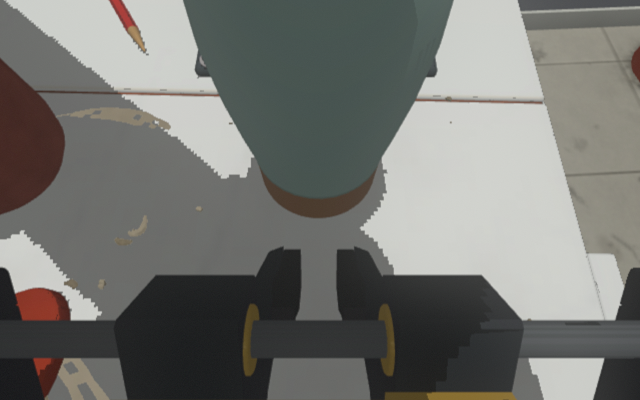

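View pics/top8.png

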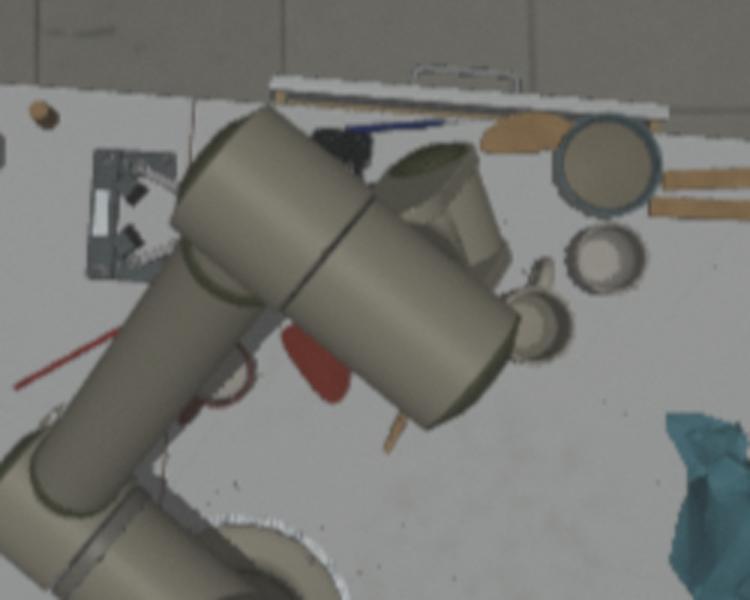

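drive_tool --motion '[{"gripper":0.82,"delta_pos":[-0.001,-0.0255,0.0214],"rotation":[0,0,0]},{"gripper":0.82,"delta_pos":[-0.002,-0.051,0.0429],"rotation":[0,0,0]},{"gripper":0.82,"delta_pos":[-0.003,-0.0766,0.0643],"rotation":[0,0,0]},{"gripper":0.82,"delta_pos":[-0.004,-0.102,0.0857],"rotation":[0,0,0]},{"gripper":0.82,"delta_pos":[-0.005,-0.1277,0.1072],"rotation":[0,0,0]}]'

```text
clock: 8.88
tcp_pos: [439.9, 5.8, 9.2]
eef_rot: [[0.998, -0.047, 0.04], [-0.062, -0.764, 0.642], [0.001, -0.643, -0.766]]
wrist_force: [0.6, -2.3, -0.1]
width: 0.18
```

```bash
python3 - <<'E'
from h import *
c=manip.capture('wrist'); save(c,'wrist9');f=foot(c,240,390,100,290,'w');print(f,clampc(f[0]))
s=manip.get_state();print(s['clock'],s['tcp_pos'],clampc(s['tcp_pos']),s['wrist_force'],s['eef_rot'])
c=manip.capture('scene'); cv2.imwrite('pics/scene9.png',cv2.resize(c['image'][110:270,240:420,::-1],None,fx=4,fy=4,interpolation=cv2.INTER_CUBIC)[:600])
E
```

```text
(array([441.77465153,  42.75377624]), 112, np.float64(0.8183215664355709)) [-44.2   0.6]
8.925 [439.4426972    6.93260845   9.34058489] [-80.1   0.8] [-0.86857401 -0.15606994 -1.77222797] [[ 9.98147721e-01 -4.66157547e-02  3.90909102e-02]
 [-6.08367641e-02 -7.63485402e-01  6.42953287e-01]
 [-1.26413385e-04 -6.44140522e-01 -7.64907166e-01]]
```

View pics/wrist9.png

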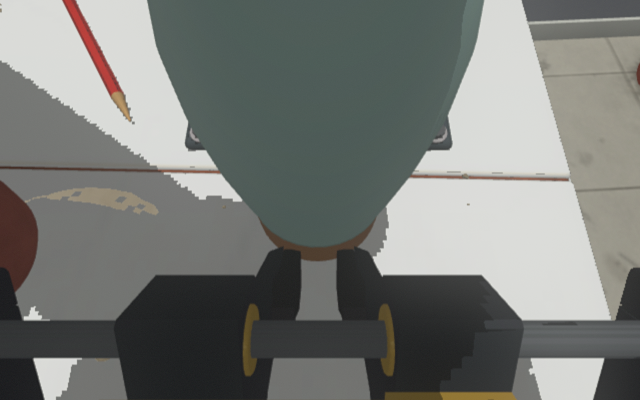

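View pics/scene9.png

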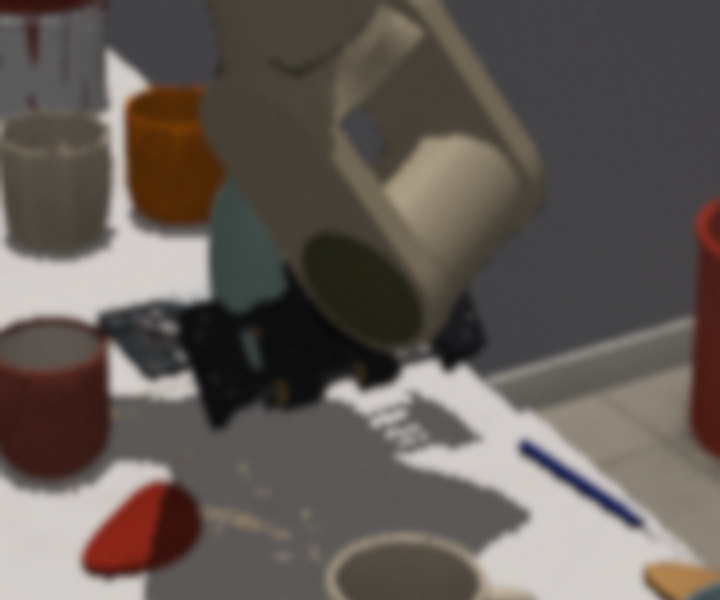

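```bash
python3 - <<'E'
from h import *
c=manip.capture('scene'); P=cloud(c); ok=c['range_z']>0
vx=np.array([441.5,42.7])
for lo in range(60,520,40):
    M=ok&(P[...,2]>lo)&(P[...,2]<lo+40)
    q=P[M]; r=np.hypot(*(q[:,:2]-vx).T); k=r>42 if lo<140 else r>26
    i=np.where(k,r,1e9).argmin(); print(lo,round(r[i]),np.round(q[i]))
E
```

```text
60 70 [413. -21.  95.]
100 43 [432.   1. 103.]
140 26 [416.  35. 145.]
180 137 [447. -94. 219.]
220 126 [437. -84. 240.]
260 146 [ 434. -103.  262.]
300 130 [313.  62. 339.]
340 105 [337.  42. 380.]
380 79 [363.  33. 412.]
420 74 [370.  25. 424.]
460 101 [349.   1. 470.]
500 103 [339.  44. 511.]
```

drive_tool --motion '[{"gripper":0.82,"delta_pos":[0,-0.0128,0.0107],"rotation":[0,0,0]},{"gripper":0.82,"delta_pos":[0,-0.0255,0.0214],"rotation":[0,0,0]},{"gripper":0.82,"delta_pos":[0,-0.0383,0.0321],"rotation":[0,0,0]},{"gripper":0.82,"delta_pos":[0,-0.051,0.0429],"rotation":[0,0,0]}]'

```text
clock: 9.52
tcp_pos: [441.7, 24.5, 9.2]
eef_rot: [[0.998, -0.047, 0.042], [-0.063, -0.765, 0.641], [0.002, -0.642, -0.766]]
wrist_force: [0.1, -5.4, 1.3]
width: 0.181
```

drive_tool --motion '[{"gripper":0.82,"delta_pos":[0,-0.0128,0.0107],"rotation":[0,0,0]},{"gripper":0.82,"delta_pos":[0,-0.0255,0.0214],"rotation":[0,0,0]}]'

```text
clock: 9.78
tcp_pos: [441.8, 35.3, 9.2]
eef_rot: [[0.998, -0.047, 0.04], [-0.062, -0.764, 0.642], [0.001, -0.644, -0.765]]
wrist_force: [1.3, -1.7, 0.1]
width: 0.176
```

```bash
python3 - <<'E'
from h import *
c=manip.capture('wrist'); save(c,'wrist10');f=foot(c,240,390,100,290,'w');print(f,clampc(f[0]))
s=manip.get_state();print(s['clock'],s['tcp_pos'],clampc(s['tcp_pos']),s['wrist_force'],s['eef_rot'])
E
```

```text
(array([443.61058212,  71.92733039]), 150, np.float64(1.9079574240182418)) [-14.9   0.6]
9.825 [441.55091716  35.9400137    9.28575489] [-51.    0.4] [ 0.96015176 -0.69537892 -0.79722006] [[ 9.98106948e-01 -4.68910494e-02  3.97963502e-02]
 [-6.15016870e-02 -7.63609576e-01  6.42742529e-01]
 [ 2.50002411e-04 -6.43973327e-01 -7.65047902e-01]]
```

View pics/wrist10.png

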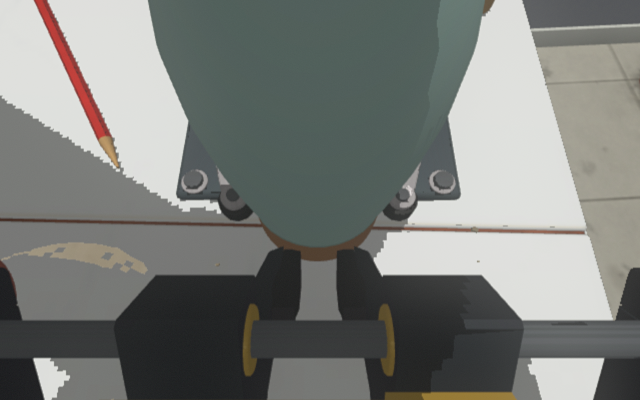

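drive_tool --motion '[{"gripper":0.82,"delta_pos":[0,-0.0077,0.0064],"rotation":[0,0,0]},{"gripper":0.82,"delta_pos":[0,-0.0153,0.0129],"rotation":[0,0,0]},{"gripper":0.82,"delta_pos":[0,-0.023,0.0193],"rotation":[0,0,0]},{"gripper":0.82,"delta_pos":[0,-0.0307,0.0257],"rotation":[0,0,0]}]'

```text
clock: 10.32
tcp_pos: [442.3, 47.4, 9.3]
eef_rot: [[0.998, -0.047, 0.04], [-0.062, -0.764, 0.642], [0.0, -0.644, -0.765]]
wrist_force: [-0.0, -1.4, -0.3]
width: 0.184
```

```bash
python3 - <<'E'
from h import *
c=manip.capture('wrist'); save(c,'wrist11');f=foot(c,262,378,200,290,'w');print(f,clampc(f[0]))
s=manip.get_state();print(s['clock'],s['tcp_pos'],clampc(s['tcp_pos']),s['wrist_force'],s['eef_rot'])
E
```

```text
(array([444.53582168,  84.46799541]), 114, np.float64(0.7119524286844005)) [-2.4  0.4]
10.375 [442.2385124   47.66979812   9.29616121] [-39.2   0.5] [0.51648151 0.52677433 0.44085821] [[ 9.98113873e-01 -4.68233184e-02  3.97022989e-02]
 [-6.13892674e-02 -7.63715913e-01  6.42626922e-01]
 [ 2.31352429e-04 -6.43852142e-01 -7.65149898e-01]]
```

View pics/wrist11.png

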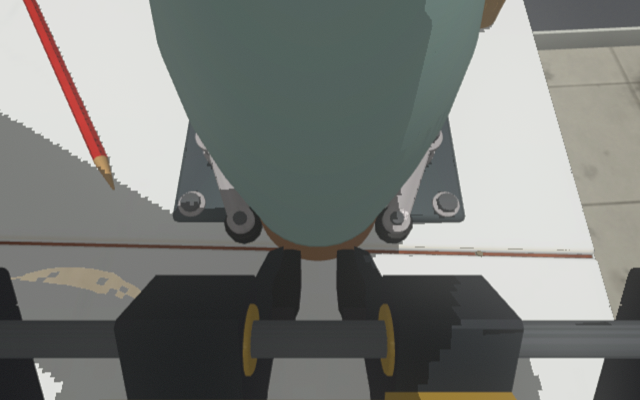

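drive_tool --motion '[{"gripper":0.82,"delta_pos":[0,-0.0026,0.0021],"rotation":[0,0,0]},{"gripper":0.82,"delta_pos":[0,-0.0051,0.0043],"rotation":[0,0,0]},{"gripper":0.82,"delta_pos":[0,-0.0077,0.0064],"rotation":[0,0,0]},{"gripper":0.82,"delta_pos":[0,-0.0077,0.0064],"rotation":[0,0,0]}]'

```text
clock: 10.88
tcp_pos: [442.7, 50.0, 9.3]
eef_rot: [[0.998, -0.047, 0.04], [-0.062, -0.764, 0.642], [0.001, -0.643, -0.766]]
wrist_force: [0.2, -1.5, -0.5]
width: 0.18
```

drive_tool --motion '[{"gripper":0.82,"delta_pos":[0,-0.0026,0.0021],"rotation":[0,0,0]},{"gripper":0.82,"delta_pos":[0,-0.0026,0.0021],"rotation":[0,0,0]}]'

```text
clock: 11.12
tcp_pos: [443.1, 50.6, 9.2]
eef_rot: [[0.998, -0.047, 0.041], [-0.062, -0.765, 0.641], [0.002, -0.643, -0.766]]
wrist_force: [0.7, -4.4, 0.5]
width: 0.179
```

Force is rising towards 4.4 N. I'll press another millimetre or two and watch for the hard stop.

drive_tool --motion '[{"gripper":0.82,"delta_pos":[0,-0.0026,0.0021],"rotation":[0,0,0]},{"gripper":0.82,"delta_pos":[0,-0.0026,0.0021],"rotation":[0,0,0]}]'

```text
clock: 11.38
tcp_pos: [443.6, 51.1, 9.2]
eef_rot: [[0.998, -0.046, 0.042], [-0.063, -0.765, 0.641], [0.003, -0.642, -0.767]]
wrist_force: [2.0, -7.5, -0.1]
width: 0.179
```

```bash
python3 - <<'E'
from h import *
c=manip.capture('wrist'); save(c,'wrist12');f=foot(c,262,378,200,290,'w');print(f,clampc(f[0]))
s=manip.get_state();print(s['clock'],s['tcp_pos'],clampc(s['tcp_pos']),s['wrist_force'])
E
```

```text
(array([445.18760201,  87.53301851]), 109, np.float64(0.917567574478081)) [ 0.7 -0. ]
11.425 [443.6462731   51.02971506   9.21568454] [-35.8  -0.7] [ 1.31565425 -6.83268929  0.46478025]
```

View pics/wrist12.png

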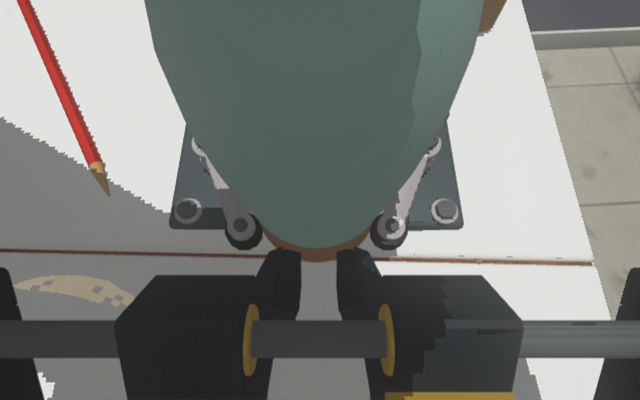

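drive_tool --motion '[{"gripper":0.82,"delta_pos":[0,0.0128,-0.0107],"rotation":[0,0,0]},{"gripper":0.82,"delta_pos":[0,0.051,-0.0429],"rotation":[0,0,0]},{"gripper":0.82,"delta_pos":[0,0.102,-0.0857],"rotation":[0,0,0]},{"gripper":0.82,"delta_pos":[0,0.153,-0.1286],"rotation":[0,0,0]},{"gripper":0.82,"delta_pos":[0,0.153,-0.1286],"rotation":[0,0,0]}]'

```text
clock: 12.05
tcp_pos: [439.2, -9.1, 9.2]
eef_rot: [[0.998, -0.048, 0.042], [-0.064, -0.764, 0.642], [0.001, -0.644, -0.765]]
wrist_force: [0.2, 0.7, -0.7]
width: 0.183
```

```bash
python3 - <<'E'
from h import *
c=manip.capture('wrist'); save(c,'wrist13');f=foot(c,240,390,100,250,'w');print(f,clampc(f[0]))
cv2.imwrite('pics/wz13.png',cv2.resize(c['image'][40:240,200:440,::-1],None,fx=3,fy=3,interpolation=cv2.INTER_CUBIC))
for u,v in ():pass
s=manip.get_state();print(s['clock'],s['tcp_pos'],clampc(s['tcp_pos']),s['wrist_force'])
E
```

```text
(array([442.00934758,  84.92410824]), 120, np.float64(4.031303194981011)) [-2.1  3. ]
12.1 [438.9298      -8.14845639   9.26618927] [-95.1   0.4] [ 0.78578279 -0.1965823   0.03645802]
```

View pics/wz13.png

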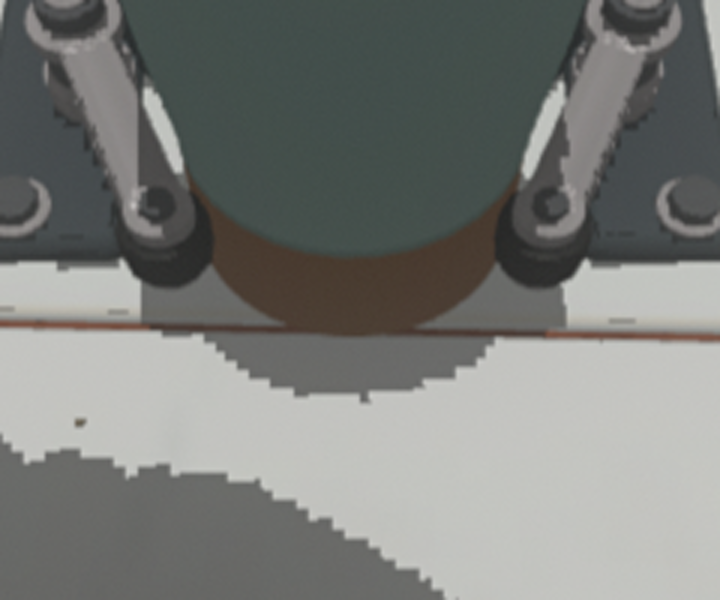

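```bash
python3 - <<'E'
from h import *
c=manip.capture('wrist')
z=lambda x,y:(200+(x+.5)/3-.5,40+(y+.5)/3-.5)
a,b=[onplane(c,*z(*p),27)[:2] for p in ((157,204),(552,205))]
print('rollers',clampc(a),clampc(b),np.hypot(*(a-b)))
e=[]
hsv=cv2.cvtColor(c['image'],cv2.COLOR_RGB2HSV)
m=(hsv[...,0]<18)&(hsv[...,1]>60)&(hsv[...,2]<150)&(hsv[...,2]>20); m[:110]=0
for u in range(276,362):
    q=np.where(m[:146,u])[0]
    if len(q) and q[-1]<144: e.append(onplane(c,u,q[-1]+.5,0)[:2])
e.append(onplane(c,*z(355,334),0)[:2])
e=np.array(e); r=least_squares(lambda q:np.hypot(*(e-q).T)-30,[445,87],loss='soft_l1');print(len(e),r.x,clampc(r.x),np.abs(r.fun).mean())
for p in ((-14,0),):pass
E
```

```text
rollers [-20.2  32. ] [-20.6 -31.6] 63.662741290609034
23 [445.05830428  87.50403159] [0.7 0.1] 0.1288759227597507
```

drive_tool --motion '[{"gripper":0.82,"delta_pos":[0,-0.06,-0.21],"rotation":[0,0,0]},{"gripper":0.82,"delta_pos":[0,-0.06,-0.21],"rotation":[0,0,0]},{"gripper":0.82,"delta_pos":[0,-0.06,-0.21],"rotation":[0,0,0]}]'

```text
clock: 12.52
tcp_pos: [437.0, -33.7, 68.9]
eef_rot: [[0.998, -0.046, 0.04], [-0.061, -0.764, 0.643], [0.0, -0.644, -0.765]]
wrist_force: [-0.0, 1.0, -0.8]
width: 0.179
```

```bash
python3 - <<'E'
from h import *
c=manip.capture('wrist'); save(c,'wrist14')
c=manip.capture('scene'); cv2.imwrite('pics/scene14.png',cv2.resize(c['image'][100:270,220:420,::-1],None,fx=3.5,fy=3.5,interpolation=cv2.INTER_CUBIC))
s=manip.get_state();print(s['clock'],s['tcp_pos'],s['wrist_force'],np.abs(s['qd']).max())
E
```

```text
12.625 [436.78962836 -33.46402953  68.37056234] [0.06791781 0.7888196  0.51503887] 0.007501523444207913
```

View pics/scene14.png

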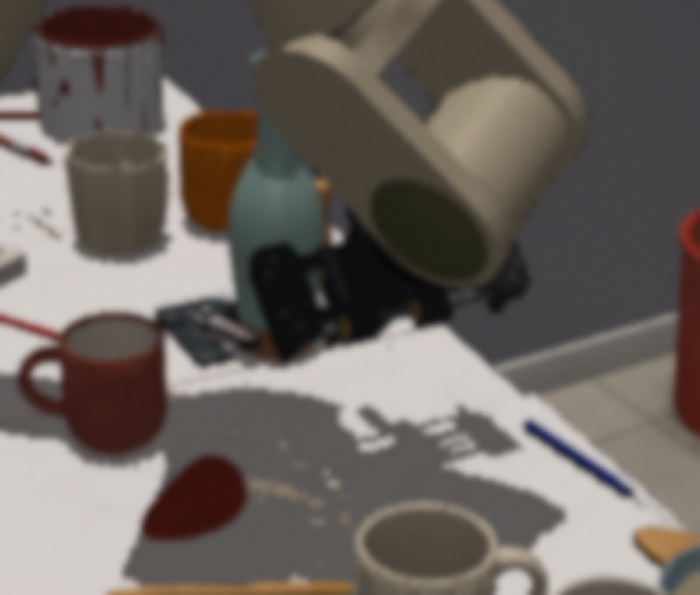

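View pics/wrist14.png

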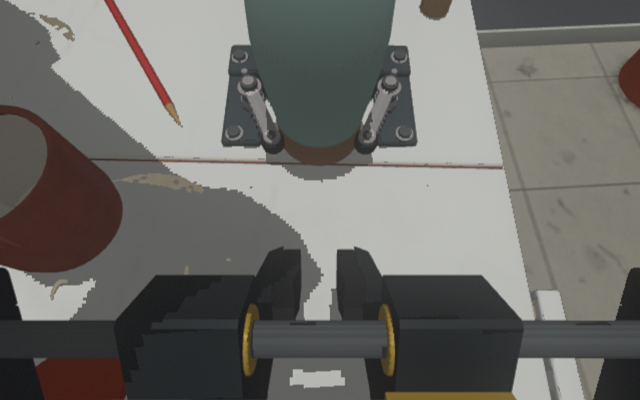

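The vase stands upright between the closed rollers, pixels (271,140) and (366,140). The gripper is clear and the neighbouring objects have not moved. I'm handing in the job.

```bash
python3 -c "
from rig import manip
print(manip.close_job())"
```

```text
the job is handed in; nothing more can be done
None
```

The vase is in the foot clamp, home against the rear rests with both rollers closed behind its foot. I handed the job in at about 12.6 s, and no verdict was reported.

I pushed it by the bare foot only, with the gripper tilted 40° and the two fingertips about 15 mm above the table. The first push was slantwise to the clamp's axis. I then backed off, turned the gripper into line, and pushed straight between the rollers.

**Force:** about 5 N at the rollers. It rose to 7.5 N at the rests while the tool stalled, which I took as the stop.

**Last position check:** after backing off, the foot centre measured (0.7, 0.1) mm from the seat. The rollers measured 63.7 mm apart at clamp x −20.4 mm. Closed, they should be 63 mm apart at −19.5 mm.

**Checks that disagreed:**
- One automatic fit of the foot gave (−2.1, 3.0) mm because it picked up the brown table seam. Its residual was 4 mm, so I redid it without the seam.
- A scene-camera fit gave nonsense (81.9 mm short of the seat, 31.4 mm off to the side) when the foot was mostly hidden by the arm. I ignored it.
- Before the final push, one depth point put the gripper body only about 6 mm from the glaze, where I had reckoned about 11 mm. I saw no sign of contact.

**Judged by eye only:** that the vase is upright and that the neighbouring objects have not moved. I did not measure either one.

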